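# Close the gap in the seasoning row

### The job

The two big jars standing side by side in the middle of the worktop, beside the hob, have a gap between them where the pepper belongs. Take the medium-sized round jar of dark grey pepper with the black lid, not the slim jar, and stand it upright in the gap: midway between the two big jars and in line with them. Leave the two big jars and the slim jar where they stand.

Things in the scene. Friction and masses are not known exactly. Their poses are not given: they have to be found in the camera images.
- pepper_jar: the jar to move: round clear jar filled with dark grey powder, black screw lid, 118 mm tall, body 53 mm in diameter up to z = 105 mm, lid 48 mm in diameter above that, 0.12 to 0.24 kg, loose. Origin: centre of its underside; z up its axis. It starts upright on the worktop (z = 0) left of the row. Two bystanders stand near it, at least 100 mm away centre to centre: the slim jar and a flat-sided spice tin (34 x 45 x 103 mm, fixed); which of the three stands where changes
- jar_left: left big jar of the row (on the robot's left): stout squarish clear jar with pale contents and a blue lid, 70 mm wide, 112 mm tall, loose. Origin: centre of its underside; z up
- jar_right: right big jar of the row, nearer the hob: stout round clear jar with pale contents and a blue lid, 60 mm in diameter, 110 mm tall, loose. Origin: centre of its underside; z up; its y axis points at the left big jar, whose centre is 205 to 225 mm away
- slim_jar: bystander: slim round jar with pale contents and a black lid, 38 mm in diameter, 96 mm tall, loose. Origin: centre of its underside; z up
There are look-alikes about, which are no part of the job. Leave any orange or purple look-alike of the pepper_jar alone.

How it is judged:
By the outcome, as a careful person would: the job done as asked, in the order asked, and still so for the second after the job is handed in, with the robot touching nothing.
It also fails if it takes over 35 s, if anything falls off the work surface, if the arm or the gripper's body presses on something with over 40 N, if the wrist force passes 120 N, or if a joint passes its speed limit or range.

### The arm

A 7-joint arm with a two-finger parallel gripper is mounted at the origin on a cart in front of the work surface, level with it; the furniture and walls round the work are solid. World frame = base frame: x ahead of the robot, y to its left, z up, the work surface at z = 0. Lengths are in m, angles in rad, forces in N, time in s.
With the tool pointing down it reaches from about 0.425 to 0.925 m from the base axis. Payload 6.8 kg.
Tool frame: the origin (TCP) lies midway between the tips of the shut fingers; the grasp point (between the pads) lies 19 mm behind it (grip_point_offset is the distance from the TCP to the grasp point, in m); y points along the fingers, x is the direction in which the jaws open and shut, and the axes are right-handed (so a half turn about y gives the same grasp; the last joint's range is limited). The gripper opens to 85 mm and grips with 20 to 120 N. Pads are 22 mm wide; open, the fingers measure 114 mm over their backs; the gripper's body (76 mm by 85 mm) begins 54 mm behind the grasp point. The pads swing forward as they close: fully open they stand 13 mm farther back than shut.
Start: joints at [1.006, 0.477, 0.022, 1.555, -0.011, 1.109, -0.083], TCP at [0.298, -0.606, 0.198] pointing down, gripper open.
Joint ranges: [-2.96, 2.96], [-0.34, 2.1], [-1.41, 1.46], [0.24, 2.44], [-1.37, 4.51], [0.17, 1.92], [-2.96, 2.96]. Speed limits (rad/s): [2.39, 2.39, 3.14, 3.14, 3.14, 3.14, 3.14].

### API

Orientations are given as a unit quaternion [w, x, y, z].
In Python, from station import get_obs, read_camera, hand_in, grip_point_offset gives the robot as it stands.
- The arm moves only by the tool play_rows, never from a script. Its argument "increments" is a list of rows, each a list of 2 entries, a list of its own where there are three numbers: the shift along the tool's x, y, z in m, then the turn, a rotation vector about the tool's x, y, z in degrees. In form: [[[tx, ty, tz], [ax, ay, az]], ...]. A call has 1 to 20 rows; each row shifts and turns the commanded pose from where the row before left it, along the tool's axes as they then stand; what a row does not reach is not made up. A row lasts 1/12 s, in which the tool goes at most 41.7 mm and 7.16 degrees, less where a joint would pass 70% of its speed; a pose out of reach is approached as far as the arm can. A call with a gripper value outside its range is refused whole. "gripper" is the finger opening in m, from 0 to 0.0854, set as the call begins (left out, the last holds). The fingers move at their own pace and stop on an object; "grip_force" is the grip in N (left out, the last holds). Time passes only in rows, so rows that do not move let the fingers close. It gives the time, the measured TCP pose, the force and the opening at its end, in the units of the state.
- get_obs(): the state, without advancing time (a new reading comes with each control period).
- read_camera(name): name is "scene" or "side" or "wrist"; returns a dict with "color" (400x640x3 uint8, red, green, blue), "range_z" (400x640 float32, m along the optical axis (not along the pixel's ray), 0 where there is no reading), "intrinsics" (3x3 intrinsics, pixels), "R" (3x3) and "t" (3): a world point X has camera coordinates R X + t; the wrist camera has in their place "hand_eye" (4x4, takes a point from camera to tool coordinates, whose origin is the TCP and whose axes are the tool frame's). Camera axes: x right, y down, z forward; pixel columns grow to the right and rows downward; lengths in m; the calibration is good to about 2 mm. A picture is of the moment at which its call begins: read the wrist's pose just before it.
- hand_in(): hands the job in, once; it reports no verdict.
The state is a dict: "t": time; "q": joint angles; "joint_vel": joint speeds; "joint_torque": joint torques, N m; "eef_pos": TCP position; "tool_rot": TCP orientation; "contact_force": force on the tool from outside, world axes, zero at the start; "torque": the same for the moment, N m; "gripper_width": opening from 0.0 (shut) to 1.0 (fully open).
Only numpy, scipy, OpenCV 4.12 (cv2) and the standard library are available. Lean on these libraries where they do the work, as an engineer would, in place of code of your own. Each camera call takes 0.05 s, during which the arm holds its last target. There are 200 camera calls.

## Working session

There is one attempt and no reset: what is moved stays moved. The work goes in short steps, Python scripts to look and compute and a tool call to move; the robot and the scene stay as the last step left them, time stands still between calls to the robot, and variables do not carry over. Pictures are saved under pics/ and viewed, about 8 in all and at most 12, crops included, and the job is handed in when it is done.

Besides the shell and the picture viewer there is one more tool, called after ">>>" by a JSON object that holds its "fn" and its "kwargs". play_rows: Moves the arm, as the interface text tells. Its arguments: {"type":"object","properties":{"increments":{"type":"array","items":{"type":"array"}},"gripper":{"type":"number"},"grip_force":{"type":"number"}},"required":["increments"]}

```bash
mkdir -p pics; ls
cat > h.py <<'E'
import numpy as np, cv2
from station import get_obs, read_camera, grip_point_offset
def save(n,im): cv2.imwrite('pics/'+n,im[...,::-1])
def world(c):
    K=c['intrinsics'];z=c['range_z'];v,u=np.mgrid[:400,:640]
    P=np.stack([(u-K[0,2])/K[0,0]*z,(v-K[1,2])/K[1,1]*z,z],-1)
    W=(P-c['t'])@c['R']; W[z==0]=np.nan
    return W
E
python3 - <<'E'
from h import *
o=get_obs();print(o,grip_point_offset)
for n in('scene','side'):
    c=read_camera(n);save(n+'.png',c['color']);np.savez(n+'.npz',**{k:c[k] for k in('color','range_z','intrinsics','R','t')})
    print(n,c['intrinsics'],-c['R'].T@c['t'])
E
```

```text
pics
{'t': 0.0, 'q': array([ 1.00587912,  0.4777644 ,  0.0223471 ,  1.55644831, -0.01148372,
        1.10929065, -0.08312284]), 'joint_vel': array([-0.00105685, -0.00085988, -0.00028543,  0.00040053, -0.00221126,
       -0.00150219,  0.0001283 ]), 'joint_torque': array([-1.43789093e-03, -5.96447539e+01,  1.60782795e+00, -2.81191278e+01,
        1.26418151e-02,  9.34084004e-03, -2.07858102e-05]), 'eef_pos': array([ 0.29742864, -0.60522079,  0.19745117]), 'tool_rot': array([ 0.6005147 , -0.59994036,  0.37436104, -0.37323917]), 'contact_force': array([-0.46164203,  0.06703312, -0.08173476]), 'torque': array([-0.01771169,  0.00333949, -0.03754039]), 'gripper_width': 0.9967149201724338} 0.0187
scene [[459.15330512   0.         315.45800726]
 [  0.         459.15330512 198.54520771]
 [  0.           0.           1.        ]] [-0.44533781  0.54969466  0.71281758]
side [[491.57361563   0.         325.98135167]
 [  0.         491.57361563 202.19270376]
 [  0.           0.           1.        ]] [ 0.48894695 -0.87231036  0.50097136]
```

View pics/scene.png

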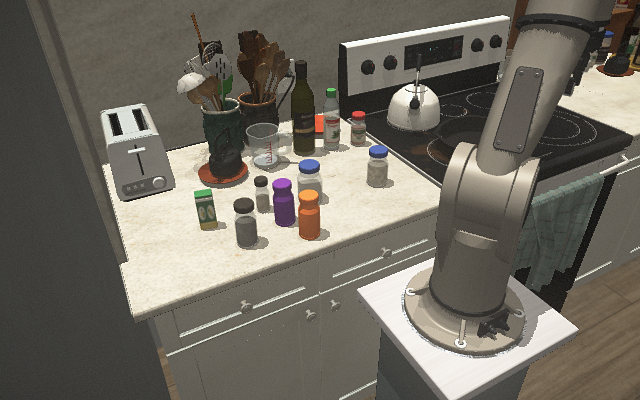

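View pics/side.png

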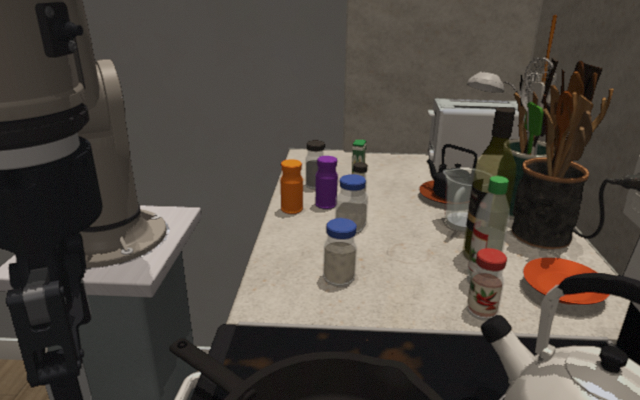

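Scene picture: the pepper jar (dark grey, black lid) is at about (245,222). It could be confused with the slim jar (262,194), purple jar (284,203), orange jar (309,215) or tin (205,210). The big blue-lid jars are at (309,182) and (377,166). In the side picture the pepper jar is at (316,165), and the blue lids are at (341,229) and (352,184). I'm choosing (245,222) and will check it in a close crop.

Run:
```python
from h import *
S=np.load('scene.npz'); im=S['color']
a=cv2.resize(im[140:260,180:400],None,fx=3.6,fy=3.6,interpolation=cv2.INTER_CUBIC); save('crop.png',a)
def ray(C,u,v,h):
    K=C['intrinsics'];d=C['R'].T@np.array([(u-K[0,2])/K[0,0],(v-K[1,2])/K[1,1],1]);o=-C['R'].T@C['t'];return (o+d*(h-o[2])/d[2])[:2]
# top faces from depth: points at lid height
for n in('scene','side'):
    C=np.load(n+'.npz');W=world(C);hsv=cv2.cvtColor(C['color'],cv2.COLOR_RGB2HSV);H,Sa,V=[hsv[...,i].astype(int) for i in range(3)]
    near=(W[...,0]>.3)&(W[...,0]<1.1)&(W[...,1]>-.35)&(W[...,1]<.9)&(W[...,2]>.02)&(W[...,2]<.16)
    masks={'blue':(abs(H-112)<14)&(Sa>90),'dark':(V<75)&(Sa<90),'purple':(abs(H-138)<12)&(Sa>90),'orange':(abs(H-10)<8)&(Sa>140)}
    for k,m in masks.items():
        N,L,st,ce=cv2.connectedComponentsWithStats((m&near).astype(np.uint8))
        for i in range(1,N):
            if st[i,4]<50: continue
            w=W[L==i];top=np.percentile(w[:,2],97);t=w[w[:,2]>top-.006]
            print(n,k,st[i],'top',top.round(3),'xyc',((t.max(0)+t.min(0))/2)[:2].round(3),'mean',t.mean(0)[:2].round(3),'ext',np.ptp(t,axis=0)[:2].round(3))
```

```text
scene blue [369 145  19   9 132] top 0.112 xyc [ 0.482 -0.116] mean [ 0.48  -0.115] ext [0.049 0.05 ]
scene blue [299 159  20  11 175] top 0.114 xyc [0.501 0.091] mean [0.499 0.092] ext [0.053 0.052]
scene dark [338  74  29  41 657] top 0.152 xyc [ 0.841 -0.195] mean [ 0.915 -0.254] ext [0.231 0.134]
scene dark [ 202   86   89   90 2908] top 0.146 xyc [0.889 0.098] mean [0.86  0.148] ext [0.106 0.319]
scene dark [240  94  13   9  85] top 0.149 xyc [0.951 0.095] mean [0.953 0.098] ext [0.027 0.048]
scene dark [221 101  16  10 110] top 0.154 xyc [0.91  0.173] mean [0.905 0.174] ext [0.055 0.053]
scene dark [292 106  23  46 627] top 0.148 xyc [ 0.735 -0.019] mean [ 0.731 -0.014] ext [0.033 0.069]
scene dark [136 116   9  14  70] top 0.158 xyc [0.935 0.44 ] mean [0.936 0.44 ] ext [0.01  0.014]
scene dark [111 120  12  16 103] top 0.158 xyc [0.925 0.507] mean [0.936 0.508] ext [0.035 0.021]
scene dark [254 179  13   8  64] top 0.096 xyc [0.513 0.224] mean [0.51  0.226] ext [0.023 0.028]
scene dark [234 203  20  11 104] top 0.118 xyc [0.395 0.309] mean [0.391 0.311] ext [0.021 0.042]
scene
[... 1971 characters left out ...]
nge [523 158  66  25 430] top 0.158 xyc [0.906 0.069] mean [0.901 0.056] ext [0.122 0.123]
side orange [281 160  22  48 944] top 0.119 xyc [0.365 0.156] mean [0.366 0.153] ext [0.045 0.045]
side orange [477 248  15  22  91] top 0.11 xyc [ 0.71  -0.202] mean [ 0.707 -0.204] ext [0.025 0.042]
side orange [493 250  14  13  70] top 0.11 xyc [ 0.728 -0.203] mean [ 0.729 -0.206] ext [0.024 0.038]
side orange [524 258  73  37 759] top 0.03 xyc [ 0.872 -0.125] mean [ 0.867 -0.095] ext [0.132 0.117]
side orange [476 294  19  11  75] top 0.052 xyc [ 0.714 -0.224] mean [ 0.714 -0.224] ext [0.024 0.012]
side orange [559 294  50  11 186] top 0.03 xyc [ 0.885 -0.189] mean [ 0.886 -0.196] ext [0.086 0.036]
```

View pics/crop.png

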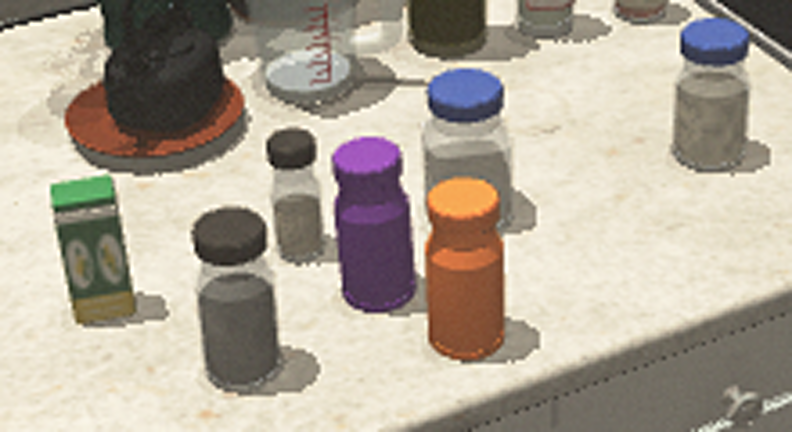

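Crop: the dark grey jar with the black lid at crop (235,300), scene (245,222), is the pepper jar, and the slim jar is the pale one at crop (295,200). Grasping and placing with the jaws along world x clears all the neighbours. Next I'll get the tool axes.

```bash
cat >> h.py <<'E'
from scipy.spatial.transform import Rotation as Ro
def Rt(o): q=o['tool_rot'];return Ro.from_quat([q[1],q[2],q[3],q[0]])
# target: tool x along +-world axis 'jaw', tool y down
def delta(p,jaw=(1,0,0)):
    o=get_obs();R=Rt(o);j=np.array(jaw,float);j/=np.linalg.norm(j)
    for s in(1,-1):
        y=np.array([0,0,-1.]);x=s*j;z=np.cross(x,y);T=Ro.from_matrix(np.stack([x,y,z],1))
        rv=(R.inv()*T).as_rotvec(degrees=True);print('jaw',s,'rotvec',rv.round(2))
    print('t',o['t'],'pos',o['eef_pos'].round(4),'q',o['q'].round(2),'gw',o['gripper_width'],'shift in tool now',(R.inv().apply(np.array(p)-o['eef_pos'])).round(4))
E
python3 -c "
from h import *
print(Rt(get_obs()).as_matrix().round(3)); delta((.52,-.1,.25)); delta((.408,.306,.25))"
```

```text
[[ 0.441 -0.001  0.897]
 [-0.897  0.001  0.441]
 [-0.002 -1.    -0.   ]]
jaw 1 rotvec [-5.000e-02 -6.383e+01 -9.000e-02]
jaw -1 rotvec [ 1.0000e-01  1.1617e+02 -5.0000e-02]
t 0.1 pos [ 0.2974 -0.6053  0.1975] q [ 1.01  0.48  0.02  1.56 -0.01  1.11 -0.08] gw 1.0011568186706294 shift in tool now [-0.3554 -0.052   0.4226]
jaw 1 rotvec [-5.000e-02 -6.383e+01 -9.000e-02]
jaw -1 rotvec [ 1.0000e-01  1.1617e+02 -5.0000e-02]
t 0.1 pos [ 0.2974 -0.6053  0.1975] q [ 1.01  0.48  0.02  1.56 -0.01  1.11 -0.08] gw 1.0011568186706294 shift in tool now [-0.7692 -0.0513  0.5012]
```

>>> {"fn": "play_rows", "kwargs": {"increments": [[[0, -0.005, 0], [0, -6.4, 0]], [[0, -0.005, 0], [0, -6.4, 0]], [[0, -0.005, 0], [0, -6.4, 0]], [[0, -0.005, 0], [0, -6.4, 0]], [[0, -0.005, 0], [0, -6.4, 0]], [[0, -0.005, 0], [0, -6.4, 0]], [[0, -0.005, 0], [0, -6.4, 0]], [[0, -0.005, 0], [0, -6.4, 0]], [[0, -0.005, 0], [0, -6.4, 0]], [[0, -0.005, 0], [0, -6.2, 0]], [[0.022, 0, 0.03], [0, 0, 0]], [[0.022, 0, 0.03], [0, 0, 0]], [[0.022, 0, 0.03], [0, 0, 0]], [[0.022, 0, 0.03], [0, 0, 0]], [[0.022, 0, 0.03], [0, 0, 0]], [[0.022, 0, 0.03], [0, 0, 0]], [[0.022, 0, 0.03], [0, 0, 0]], [[0.022, 0, 0.03], [0, 0, 0]], [[0.022, 0, 0.03], [0, 0, 0]], [[0.022, 0, 0.03], [0, 0, 0]]], "gripper": 0.0854, "grip_force": 40}}

```text
t: 1.77
eef_pos: [0.5184, -0.3043, 0.2481]
tool_rot: [0.707, -0.707, 0.0, -0.0]
contact_force: [0.9, -0.4, 0.2]
gripper_width: 1.004
```

>>> {"fn": "play_rows", "kwargs": {"increments": [[[0, 0, 0.036], [0, 0, 0]], [[0, 0, 0.036], [0, 0, 0]], [[0, 0, 0.036], [0, 0, 0]], [[0, 0, 0.036], [0, 0, 0]], [[0, 0, 0.036], [0, 0, 0]], [[0, 0, 0.036], [0, 0, 0]], [[0, 0, 0.036], [0, 0, 0]], [[0, 0, 0.036], [0, 0, 0]], [[0, 0, 0.036], [0, 0, 0]], [[-0.014, 0, 0.036], [0, 0, 0]], [[-0.014, 0, 0.036], [0, 0, 0]], [[-0.014, 0, 0.036], [0, 0, 0]], [[-0.014, 0, 0.036], [0, 0, 0]], [[-0.014, 0, 0.036], [0, 0, 0]], [[-0.014, 0, 0.036], [0, 0, 0]], [[-0.014, 0, 0.036], [0, 0, 0]], [[-0.014, 0, 0.034], [0, 0, 0]], [[0, 0, 0], [0, 0, 0]], [[0, 0, 0], [0, 0, 0]]]}}

```text
t: 3.35
eef_pos: [0.4046, 0.3062, 0.2483]
tool_rot: [0.707, -0.707, -0.001, 0.002]
contact_force: [0.7, -0.6, 0.2]
gripper_width: 0.996
```

```bash
cat >> h.py <<'E'
def wrist():
    o=get_obs();c=read_camera('wrist');K=c['intrinsics'];z=c['range_z'];v,u=np.mgrid[:400,:640]
    P=np.stack([(u-K[0,2])/K[0,0]*z,(v-K[1,2])/K[1,1]*z,z],-1)
    W=(P@c['hand_eye'][:3,:3].T+c['hand_eye'][:3,3])@Rt(o).as_matrix().T+o['eef_pos'];W[z==0]=np.nan
    return o,c,W
E
python3 - <<'E'
from h import *
o,c,W=wrist();save('w1.png',c['color']);print(o['eef_pos'],o['q'].round(2))
m=(W[...,2]>.112)&(W[...,2]<.126)
N,L,st,ce=cv2.connectedComponentsWithStats(m.astype(np.uint8))
for i in range(1,N):
    if st[i,4]<150: continue
    w=W[L==i];pts=w[:,:2].astype(np.float32);print(st[i],np.median(w[:,2]).round(4),cv2.minEnclosingCircle(pts),pts.mean(0))
E
```

```text
[0.40458337 0.30621962 0.24826926] [-0.12  0.23 -0.75  1.85  0.17  1.13 -0.92]
[ 300  152   51   50 1960] 0.1169 ((0.41154831647872925, 0.30631211400032043), 0.024067910388112068) [0.41125515 0.30750683]
[ 335  263   46   42 1486] 0.1169 ((0.4457709491252899, 0.19299302995204926), 0.024009281769394875) [0.44545618 0.19485785]
[ 261  291   44   40 1370] 0.1168 ((0.36693844199180603, 0.15983207523822784), 0.023960161954164505) [0.36742017 0.16188766]
[589 304  51  38 219] 0.1131 ((0.7254144549369812, 0.1455952376127243), 0.030245061963796616) [0.7179133  0.15156999]
```

View pics/w1.png

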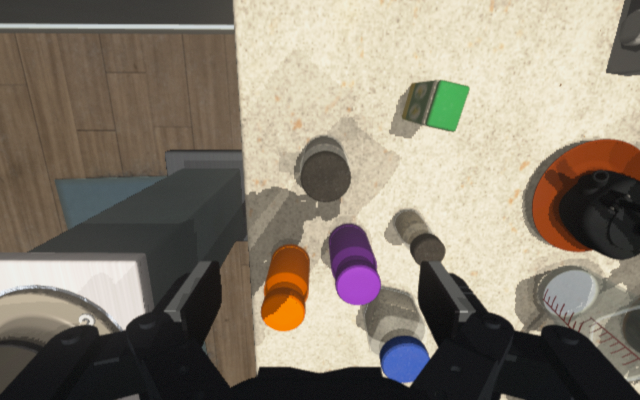

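Wrist picture: the black lid is at (325,175) with the purple (355,265), orange (287,290), slim (420,235) and tin (437,104) all clear. The lid circle fits at r = 24.0 mm, centred at (0.4115, 0.307). Descending.

>>> {"fn": "play_rows", "kwargs": {"increments": [[[0.004, 0.015, 0], [0, 0, 0]], [[0.003, 0.02, 0.001], [0, 0, 0]], [[0, 0.02, 0], [0, 0, 0]], [[0, 0.02, 0], [0, 0, 0]], [[0, 0.02, 0], [0, 0, 0]], [[0, 0.02, 0], [0, 0, 0]], [[0, 0.02, 0], [0, 0, 0]], [[0, 0.02, 0], [0, 0, 0]], [[0, 0.015, 0], [0, 0, 0]], [[0, 0.01, 0], [0, 0, 0]], [[0, 0.006, 0], [0, 0, 0]], [[0, 0, 0], [0, 0, 0]], [[0, 0, 0], [0, 0, 0]]]}}

```text
t: 4.48
eef_pos: [0.4137, 0.3049, 0.0627]
tool_rot: [-0.707, 0.707, -0.0, 0.001]
contact_force: [-0.8, 0.4, 1.4]
gripper_width: 0.999
```

>>> {"fn": "play_rows", "kwargs": {"increments": [[[0, 0, 0], [0, 0, 0]], [[0, 0, 0], [0, 0, 0]], [[0, 0, 0], [0, 0, 0]], [[0, 0, 0], [0, 0, 0]], [[0, 0, 0], [0, 0, 0]], [[0, 0, 0], [0, 0, 0]], [[0, 0, 0], [0, 0, 0]], [[0, 0, 0], [0, 0, 0]], [[0, 0, 0], [0, 0, 0]], [[0, 0, 0], [0, 0, 0]]], "gripper": 0.03, "grip_force": 40}}

```text
t: 5.32
eef_pos: [0.4136, 0.3058, 0.0635]
tool_rot: [0.707, -0.707, -0.0, -0.001]
contact_force: [-1.2, -1.1, 6.0]
gripper_width: 0.535
```

The reported opening (about 46 mm) disagrees with the 53 mm body, so I'll lift a little and check.

>>> {"fn": "play_rows", "kwargs": {"increments": [[[0, -0.005, 0], [0, 0, 0]], [[0, -0.01, 0], [0, 0, 0]], [[0, -0.01, 0], [0, 0, 0]], [[0, -0.015, 0], [0, 0, 0]], [[0, 0, 0], [0, 0, 0]]]}}

```text
t: 5.73
eef_pos: [0.4146, 0.3067, 0.1055]
tool_rot: [0.708, -0.706, -0.001, -0.002]
contact_force: [1.2, 0.7, -1.5]
gripper_width: 0.534
```

Run:
```python
from h import *
c=read_camera('side');s=read_camera('scene');o=get_obs();print(o['contact_force'],o['gripper_width'],o['eef_pos'])
a=[cv2.resize(i,(400,560),interpolation=cv2.INTER_CUBIC) for i in(c['color'][90:230,260:360],s['color'][110:250,200:300])]
save('lift.png',np.hstack(a))
```

```text
[ 0.42437187  0.40504842 -1.80853849] 0.5284392824250872 [0.4137918  0.30538177 0.1032096 ]
```

View pics/lift.png

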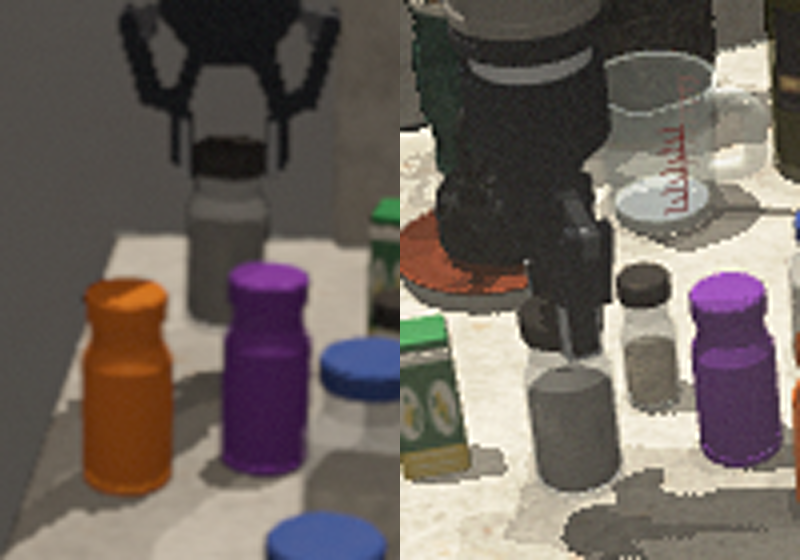

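Lift picture: the jar hangs upright (side crop (228,260)) with the pads at its neck and lid, which explains the narrow opening. The measured weight of about 1.8 N fits. Carrying on.

>>> {"fn": "play_rows", "kwargs": {"increments": [[[0, -0.015, 0], [0, 0, 0]], [[0, -0.025, 0], [0, 0, 0]], [[0, -0.03, 0], [0, 0, 0]], [[0, -0.03, 0], [0, 0, 0]], [[0, -0.02, 0], [0, 0, 0]], [[0.002, -0.005, -0.01], [0, 0, 0]], [[0.005, 0, -0.02], [0, 0, 0]], [[0.007, 0, -0.03], [0, 0, 0]], [[0.007, 0, -0.03], [0, 0, 0]], [[0.007, 0, -0.03], [0, 0, 0]], [[0.007, 0, -0.03], [0, 0, 0]], [[0.007, 0, -0.03], [0, 0, 0]], [[0.007, 0, -0.03], [0, 0, 0]], [[0.007, 0, -0.03], [0, 0, 0]], [[0.007, 0, -0.03], [0, 0, 0]], [[0.007, 0, -0.025], [0, 0, 0]], [[0.007, 0, -0.015], [0, 0, 0]], [[0.004, 0, -0.01], [0, 0, 0]], [[0, 0, 0], [0, 0, 0]], [[0, 0, 0], [0, 0, 0]]]}}

```text
t: 7.5
eef_pos: [0.4936, -0.0143, 0.2269]
tool_rot: [0.707, -0.707, 0.001, 0.0]
contact_force: [0.4, -0.4, -1.9]
gripper_width: 0.528
```

```bash
cat >> h.py <<'E'
def blues():
    o,c,W=wrist();print('pos',o['eef_pos'].round(4),'gw',o['gripper_width'],'F',o['contact_force'].round(1))
    hsv=cv2.cvtColor(c['color'],cv2.COLOR_RGB2HSV).astype(int)
    m=(abs(hsv[...,0]-112)<14)&(hsv[...,1]>90)
    N,L,st,ce=cv2.connectedComponentsWithStats(m.astype(np.uint8))
    for i in range(1,N):
        if st[i,4]<100: continue
        w=W[L==i];h=np.nanmedian(w[:,2]);t=w[abs(w[:,2]-h)<.004][:,:2].astype(np.float32);print(st[i],h.round(4),cv2.minEnclosingCircle(t),t.mean(0))
    return c
E
python3 - <<'E'
from h import *
c=blues();save('w2.png',c['color'])
for n in('scene','side'):
    C=read_camera(n);W=world(C);hsv=cv2.cvtColor(C['color'],cv2.COLOR_RGB2HSV).astype(int)
    save('now_'+n+'.png',C['color'])
E
```

```text
pos [ 0.4936 -0.0143  0.2269] gw 0.5284305271468905 F [ 0.4 -0.4 -1.9]
[ 298   20   68   74 3940] 0.111 ((0.5048028826713562, 0.08771152049303055), 0.027411995455622673) [0.50470036 0.08811206]
```

View pics/w2.png

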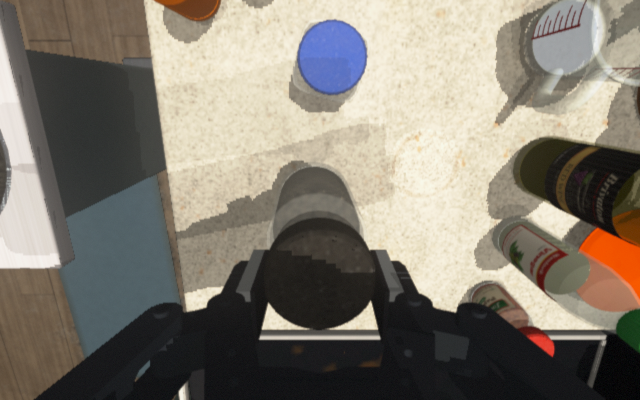

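Wrist picture: the pepper lid is held centred between the pads at (320,275), and the left blue lid is at (332,57). The right jar is hidden under the hand. I'll measure the held lid in the same frame.

Run:
```python
from h import *
o,c,W=wrist();v=c['color'].max(2)<75
sub=W[215:335,255:385];print(np.nanpercentile(sub[...,2],[10,30,50,70]))
h=np.nanmedian(W[255:290,300:345,2]);m=np.abs(W[...,2]-h)<.004
m[:215]=0;m[335:]=0;m[:,:262]=0;m[:,378:]=0
N,L,st,_=cv2.connectedComponentsWithStats(m.astype(np.uint8));i=1+st[1:,4].argmax()
t=W[L==i][:,:2].astype(np.float32);print(h,st[i],cv2.minEnclosingCircle(t),t.mean(0),o['eef_pos'])
```

```text
[-0.00040418  0.27436089  0.28079804  0.28148275]
0.28124533195184453 [ 262  226  116  103 9382] ((0.4944702684879303, -0.013909362256526947), 0.025930065661668777) [ 0.49459252 -0.00989583] [ 0.49362737 -0.01318718  0.22733169]
```

>>> {"fn": "play_rows", "kwargs": {"increments": [[[0, 0.01, -0.001], [0, 0, 0]], [[0, 0.02, 0], [0, 0, 0]], [[0, 0.025, 0], [0, 0, 0]], [[0, 0.025, 0], [0, 0, 0]], [[0, 0.025, 0], [0, 0, 0]], [[0, 0.02, 0], [0, 0, 0]], [[0, 0.015, 0], [0, 0, 0]], [[0, 0.01, 0], [0, 0, 0]], [[0, 0.006, 0], [0, 0, 0]], [[0, 0.004, 0], [0, 0, 0]], [[0, 0.002, 0], [0, 0, 0]], [[0, 0, 0], [0, 0, 0]], [[0, 0, 0], [0, 0, 0]]]}}

```text
t: 8.78
eef_pos: [0.4946, -0.0159, 0.066]
tool_rot: [-0.707, 0.707, 0.0, 0.001]
contact_force: [0.5, 0.7, -0.2]
gripper_width: 0.534
```

>>> {"fn": "play_rows", "kwargs": {"increments": [[[0, 0.001, 0], [0, 0, 0]], [[0, 0.001, 0], [0, 0, 0]], [[0, 0, 0], [0, 0, 0]], [[0, 0, 0], [0, 0, 0]]]}}

```text
t: 9.12
eef_pos: [0.4942, -0.016, 0.0636]
tool_rot: [-0.707, 0.707, -0.0, 0.0]
contact_force: [0.2, 0.8, -0.7]
gripper_width: 0.529
```

>>> {"fn": "play_rows", "kwargs": {"increments": [[[0, 0.001, 0], [0, 0, 0]], [[0, 0, 0], [0, 0, 0]], [[0, 0, 0], [0, 0, 0]]]}}

```text
t: 9.37
eef_pos: [0.4944, -0.0158, 0.0634]
tool_rot: [-0.707, 0.707, 0.0, 0.0]
contact_force: [-3.9, 0.6, 10.2]
gripper_width: 0.531
```

>>> {"fn": "play_rows", "kwargs": {"increments": [[[0, 0, 0], [0, 0, 0]], [[0, 0, 0], [0, 0, 0]], [[0, 0, 0], [0, 0, 0]], [[0, 0, 0], [0, 0, 0]], [[0, 0, 0], [0, 0, 0]], [[0, 0, 0], [0, 0, 0]], [[0, 0, 0], [0, 0, 0]], [[0, 0, 0], [0, 0, 0]]], "gripper": 0.0854}}

```text
t: 10.03
eef_pos: [0.494, -0.0159, 0.0624]
tool_rot: [0.707, -0.707, 0.0, -0.0]
contact_force: [-0.4, 1.0, 0.7]
gripper_width: 0.997
```

>>> {"fn": "play_rows", "kwargs": {"increments": [[[0, -0.01, 0], [0, 0, 0]], [[0, -0.015, 0], [0, 0, 0]], [[0, -0.02, 0], [0, 0, 0]], [[0, -0.02, 0], [0, 0, 0]], [[0, -0.02, 0], [0, 0, 0]], [[0, -0.025, 0], [0, 0, 0]], [[0, -0.03, 0], [0, 0, 0]], [[0, -0.03, 0.01], [0, 0, 0]], [[0, -0.02, 0.02], [0, 0, 0]], [[0, 0, 0.02], [0, 0, 0]], [[0, 0, 0.02], [0, 0, 0]], [[0, 0, 0], [0, 0, 0]], [[0, 0, 0], [0, 0, 0]]]}}

```text
t: 11.12
eef_pos: [0.4938, 0.0552, 0.2531]
tool_rot: [0.707, -0.707, -0.001, 0.001]
contact_force: [0.0, 0.3, 0.4]
gripper_width: 1.0
```

Run:
```python
from h import *
c=blues();save('w3.png',c['color'])
o,c,W=wrist();m=(W[...,2]>.112)&(W[...,2]<.124)&(c['color'].max(2)<110)
N,L,st,ce=cv2.connectedComponentsWithStats(m.astype(np.uint8))
for i in range(1,N):
    if st[i,4]<150: continue
    w=W[L==i];p=w[:,:2].astype(np.float32);print('dark',st[i],np.median(w[:,2]).round(4),cv2.minEnclosingCircle(p),p.mean(0))
```

```text
pos [0.4938 0.0552 0.2531] gw 1.000138994372613 F [0.  0.3 0.4]
[ 301  111   58   59 2671] 0.111 ((0.5046619176864624, 0.08804130554199219), 0.02736971713602543) [0.50452816 0.0888531 ]
[ 287  300   46   45 1620] 0.1087 ((0.4847129285335541, -0.11657535284757614), 0.02614043466746807) [ 0.48463255 -0.11517467]
dark [544 214  60  64 656] 0.118 ((0.7526131868362427, -0.017850909382104874), 0.035377323627471924) [ 0.73508644 -0.00665224]
dark [ 293  220   47   44 1589] 0.1168 ((0.4919568598270416, -0.014630323275923729), 0.024105073884129524) [ 0.49182487 -0.01297427]
dark [518 300  39  32 409] 0.1181 ((0.7305265069007874, -0.1029798835515976), 0.0235783439129591) [ 0.72394156 -0.09510918]
```

View pics/w3.png

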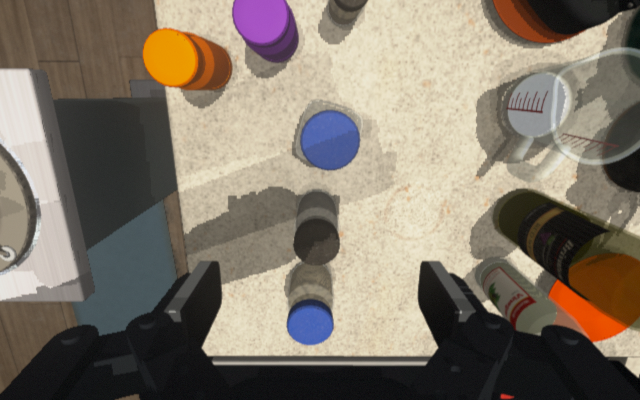

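Wrist picture: the pepper lid at (316,241) stands between the blue lids at (330,140) and (310,322). It is 0.3 mm from midway and about 2.7 mm off the line, the lid reads level at 117 mm, and the big jars haven't moved. One last check of the slim jar, then I'll hand in.

Run:
```python
from h import *
from station import hand_in
C=read_camera('scene');S0=np.load('scene.npz')['color']
print('slim diff',np.abs(C['color'][178:188,255:267].astype(int)-S0[178:188,255:267]).mean())
save('end.png',cv2.resize(C['color'][130:260,180:420],None,fx=3.3,fy=3.3))
o=get_obs();print(o['t'],o['contact_force']);print(hand_in())
```

```text
slim diff 3.6055555555555556
11.2667 [-0.07074644 -0.71429568  0.11738531]
the job is handed in; nothing more can be done
None
```

The pepper jar is standing upright in the gap between the two big jars, and the job is handed in at 11.3 s.

- **Placement:** the last wrist-camera check put it 0.3 mm from midway between the big jars and about 2.7 mm off the line joining them, a little toward the robot. I left that because the calibration is only good to about 2 mm. Its lid top read 117 mm, as it did before the move, so it is standing on the worktop.
- **Other jars:** the left big jar read the same before and after. The right one agreed with the first views to about 2 mm. The slim jar's patch in the scene image looks unchanged.
- **Robot:** the gripper is open and well clear of everything. The highest contact force reported at the end of a move was about 11 N.
- **Disagreement:** the gripper reported an opening of about 46 mm instead of the 53 mm expected on the body, because the pads closed on the neck and lid. The hold was steady and the jar did not slip.

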